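# Hang the tube-cap driver on the balancer arm

## Robot

A 6-joint arm with a two-finger parallel gripper is mounted at the origin on the work surface. World frame = base frame: x ahead of the robot, y to its left, z up, the work surface at z = 0. Lengths are in m, angles in rad, forces in N, time in s.
With the tool pointing down it reaches from about 0.425 to 1.125 m from the base axis. Payload 14.9 kg.
Tool frame: the origin (TCP) lies at the very end of the fingers, on their centre line; the grasp point (between the pads) lies 19 mm behind it; y points along the fingers, x is the direction in which the jaws open and shut, and the axes are right-handed (so a half turn about y gives the same grasp; the last joint's range is limited). The gripper opens to 91 mm and grips with 3 to 60 N. Pads are 32 mm wide; open, the fingers measure 118 mm over their backs; the gripper's body (76 mm by 178 mm) begins 60 mm behind the grasp point.
Start: joints at [-1.262, 0.379, 1.734, -0, 1.028, -0.033], TCP at [0.235, -0.66, 0.214] pointing down, gripper open.
Joint ranges: [-2.77, 2.77], [-0.74, 2.19], [0, 2.66], [-1.06, 4.2], [0.31, 2.87], [-3.08, 3.08]. Speed limits (rad/s): [1.89, 1.89, 2.39, 3.14, 3.14, 3.14].

## Interface

Orientations are given as a unit quaternion [x, y, z, w].
In Python, from bench import sensors, eyes, close_job gives the robot as it stands.
- The arm moves only by the tool move_arm, never from a script. Its argument "steps" is a list that holds one entry, the list of rows, each a list of 7 numbers: the shift along the tool's x, y, z in mm, then the turn, a rotation vector about the tool's x, y, z in degrees, then the closure, from 0 (fully open) to 1 (shut). A call has 1 to 20 rows; each row is the pose to reach, as a shift and turn from the pose commanded when the call began, along the tool's axes at that moment; what a row does not reach only later rows make up. A row lasts 1/12 s, in which the tool goes at most 41.7 mm and 7.16 degrees, less where a joint would pass 70% of its speed; a pose out of reach is approached as far as the arm can. A call with a gripper value outside its range is refused whole. The fingers move at their own pace and stop on an object; "grip_force" is the grip in N (left out, the last holds). Time passes only in rows, so rows that repeat a pose let the fingers close. It gives the time, the measured TCP pose, the force and the opening at its end, in the units of the state.
- sensors.observe(): the state, without advancing time (a new reading comes with each control period).
- eyes.camera(name): name is "side" or "top"; returns a dict with "frame" (400x640x3 uint8, red, green, blue), "fx", "fy", "cx", "cy" (pixels), "k1" (the pictures are not rectified: a ray, as slopes to the right and down, at radius r is drawn at 1 + k1 r^2 times it, then the intrinsics apply), "R" (3x3) and "t" (3): a world point X has camera coordinates R X + t. Camera axes: x right, y down, z forward; pixel columns grow to the right and rows downward; lengths in m; the calibration is good to about 2 mm. A picture is of the moment at which its call begins. There is no depth.
- close_job(): hands the job in, once; it reports no verdict.
The state is a dict: "time_s": time; "joint_pos": joint angles; "joint_vel": joint speeds; "effort": joint torques, N m; "position": TCP position; "tool_rot": TCP orientation; "contact_force": force on the tool from outside, world axes, zero at the start; "ft_torque": the same for the moment, N m; "opening": opening from 0.0 (shut) to 1.0 (fully open).
Only numpy, scipy, OpenCV 4.12 (cv2) and the standard library are available. Lean on these libraries where they do the work, as an engineer would, in place of code of your own. Each camera call takes 0.05 s, during which the arm holds its last target.

## Task

Take the white-and-blue tube-cap driver out of its bench stand and hang it by its collar in the fork of the spring-balanced arm. Ease it down until the arm has sunk and carries the whole weight at rest, and only then let go, so that the arm neither drops nor springs up; do not force the arm down or jerk it. Leave the other tool and the things on the bench as they are.

Things in the scene. Friction and masses are not known exactly. Their poses are not given: they have to be found in the camera images.
- driver_grip (a point): Middle of the white grip of the tube-cap driver, an upright round in-line hand tool 162 mm tall with a blue band and blue top; mass unknown, 0.37 to 0.8 kg. The grip is a cylinder 40 mm across and 72 mm tall: from 36 mm below this point to 36 mm above it, where the tool ends. The point is on the tool's axis; z points up the tool; the foot is 126 mm below.
- driver_collar (a point): Point on the driver's axis in the flat underside of its black collar (44 mm across, 6 mm thick, lower edge chamfered 3 mm), 42 mm below driver_grip. Under the collar is the metal neck, 26 mm across and 34 mm tall, by which it slips into the fork. z points up the tool.
- driver: The driver, origin at the centre of its foot, z up the tool. Its lowest 50 mm, below the neck, are a black chuck and metal gearhead up to 40 mm across.
- stand: Fixed grey bench stand, 100 x 210 x 8 mm, with two clear cups (52 mm outside, 44 mm inside diameter; rims 48 mm, floors 12 mm above the bench) at +55 and -55 mm along its own y axis. One holds the driver, the other the stirrer; which is which changes. Origin: centre of its underside.
- stirrer: The other hand tool in the stand: same shape and size as the driver but grey with an orange band and top. Origin at the centre of its foot. It stays in its cup.
- fork_seat (a point): Centre of the seat in the fork of the balancer arm, level with the fork plate's top face, about 245 mm above the bench while empty. The fork stays level; its slot, 30 mm wide, opens towards its own -x axis and ends 15 mm behind this point. A black rim 7 mm high, also across the tines' front ends, makes a pocket 49 mm wide that the collar must be lowered into. The plate is 8 mm thick.
- fork_mouth (a point): Middle of the slot's mouth, between the tines' ends, 32 mm before fork_seat (towards its -x) and level with it. From here guide tips flare outwards for 15 mm more; nothing on the tines is higher than the 7 mm rim. Axes as fork_seat. The arm (twin links to a column 353 mm behind the seat, nothing over 290 mm high) swivels about the column with slight friction.
- balancer_fork: The fork and the block that carries it; origin in the block (18 x 50 mm, 35 mm up and down from there), 88 mm behind fork_seat, level with the plate's top. A spring holds the arm at its upper stop while empty; past the preload each newton sinks it about 13 mm, lightly damped. Preload and driver mass vary: the resting height, 15 to 95 mm lower, is known by feel. Lower stop 109 mm down.
- tube_rack: Blue micro-tube rack, 75 x 135 x 60 mm over the caps, standing under or near the fork. Origin: centre of its underside. To be left alone.
- tip_box: Green box of pipette tips, 85 x 120 x 62 mm. Origin: centre of its underside. To be left alone.
- beaker: Glass beaker, 70 mm across, 85 mm high. Origin: centre of its underside. To be left alone.
- reagent: Clear jar with a blue lid, 60 mm across, 120 mm high. Origin: centre of its underside. To be left alone.
- cap_a: Blue screw cap lying flat, 36 mm across, 12 mm high. Origin: centre of its underside. To be left alone.
- cap_b: Grey screw cap lying flat, 36 mm across, 12 mm high. Origin: centre of its underside. To be left alone.
- timer: White bench timer lying flat, 55 x 75 x 18 mm, with three orange keys. Origin: centre of its underside. To be left alone.
Mind the look-alikes: they are no part of the job. What is shaped like the driver but pink is not meant.

How it is judged:
On the way, in this order (a step that is already met when the one before it is completed fails the run):
1. the driver is lifted out of its cup (height (world z) of driver_collar above 0.16 m and contact force between the fingers and driver above 0.5 N), for 0.1 s.
2. the collar is seated in the fork and the arm has sunk under the weight and stands still, the driver still in the gripper (horizontal distance between driver_collar and fork_seat below 0.005 m and z of driver_collar in the frame of balancer_fork between -0.003 and 0.003 m and contact force between driver and balancer_fork above 2.5 N and contact force between the fingers and driver above 0.5 N and height (world z) of fork_seat below 0.235 m and linear speed of balancer_fork below 0.01 m/s), for 0.2 s.
At the end, for the whole second after the job is handed in: The driver hangs upright (within 0.1 rad) in the fork, its collar down in the pocket (underside within 3 mm of the plate in height and 5 mm of the seat centre sideways), the arm sunk at least 1 cm under it (seat below 235 mm) and at rest, released (horizontal distance between driver_collar and fork_seat below 0.005 m and z of driver_collar in the frame of balancer_fork between -0.003 and 0.003 m and angle between driver's own z axis and vertical below 0.1 rad and linear speed of each of driver, balancer_fork below 0.01 m/s and height (world z) of fork_seat below 0.235 m); the robot touches nothing.
It fails at once if the arm drops or springs up as the driver is let go (faster than about 5 cm/s at the fork with the driver in it and out of the fingers) (distance between driver_collar and fork_seat below 0.05 m and contact force between the fingers and driver below 0.05 N and linear speed of balancer_fork above 0.05 m/s).
It fails at once if the arm is jerked (fork faster than about 0.25 m/s) (linear speed of balancer_fork above 0.25 m/s).
It fails at once if the fork is forced: more than 13 N between the driver and the fork (contact force between driver and balancer_fork above 13 N).
It fails at once if the stirrer is taken or knocked (distance of stirrer from where it was at the start of the episode above 0.02 m).
It fails at once if things on the bench are disturbed (distance of any of tube_rack, tip_box, beaker, reagent, cap_a, cap_b, timer from where it was at the start of the episode above 0.02 m).
It also fails if it takes over 61 s, if anything falls off the work surface, if the arm or the gripper's body presses on something with over 40 N, if the wrist force passes 120 N, or if a joint passes its speed limit or range.

## Working session

There is one attempt and no reset: what is moved stays moved. The work goes in short steps, Python scripts to look and compute and a tool call to move; the robot and the scene stay as the last step left them, time stands still between calls to the robot, and variables do not carry over. Pictures are saved under pics/ and viewed, and the job is handed in when it is done.

Besides the shell and the picture viewer there is one more tool, called after "Emit:" as name(argument=value, ...) on one line, values as JSON. move_arm: Moves the arm, as the interface text tells. Its arguments: {"type":"object","properties":{"steps":{"type":"array","items":{"type":"array","items":{"type":"array","items":{"type":"number"}}}},"grip_force":{"type":"number"}},"required":["steps"]}

```bash
mkdir -p pics; ls; python3 - <<'E'
from bench import sensors, eyes
import cv2
print(sensors.observe())
for n in ("side","top"):
    c=eyes.camera(n); cv2.imwrite(f"pics/{n}0.png",c["frame"][:,:,::-1])
    print(n,{k:v for k,v in c.items() if k!="frame"})
E
```

```text
pics
{'time_s': 0.0, 'joint_pos': array([-1.26233133e+00,  3.79398194e-01,  1.73477022e+00,  1.73353964e-05,
        1.02849813e+00, -3.32576953e-02]), 'joint_vel': array([-1.60874548e-03,  8.19494081e-04,  1.63894864e-04, -3.34538105e-04,
        8.90641376e-04, -4.34607422e-05]), 'effort': array([-3.27187874e-03, -7.63726044e+01, -4.34363294e+01,  6.48880284e-02,
        4.24258236e-02, -1.05080812e-04]), 'position': array([ 0.23448537, -0.65914421,  0.21330074]), 'tool_rot': array([-0.57749974,  0.40800585, -0.40740667,  0.57796633]), 'contact_force': array([ 0.28190267, -0.28100203,  0.78724073]), 'ft_torque': array([-0.03637839, -0.01937321,  0.03902991]), 'opening': 0.9995016369114644}
side {'fx': 448.6453074764647, 'fy': 448.6453074764647, 'cx': 323.58713193187236, 'cy': 197.8725009868605, 'k1': -0.07133200797880414, 'R': array([[-0.83409529, -0.55140278,  0.01549255],
       [-0.32618667,  0.47037734, -0.81996793],
       [ 0.44484525, -0.68898486, -0.57219976]]), 't': array([0.49614098, 0.31493043, 0.90191714])}
top {'fx': 387.66250223061166, 'fy': 387.66250223061166, 'cx': 317.154054988468, 'cy': 194.45195321929967, 'k1': -0.022535322296450354, 'R': array([[-0.01101786, -0.99906107,  0.04189973],
       [-0.98215468,  0.00294468, -0.18805189],
       [ 0.18775195, -0.04322395, -0.98126495]]), 't': array([0.00291189, 0.5808632 , 0.94971682])}
```

View pics/side0.png

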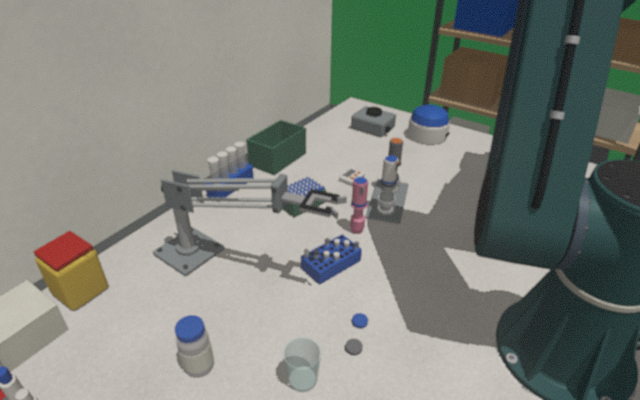

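View pics/top0.png

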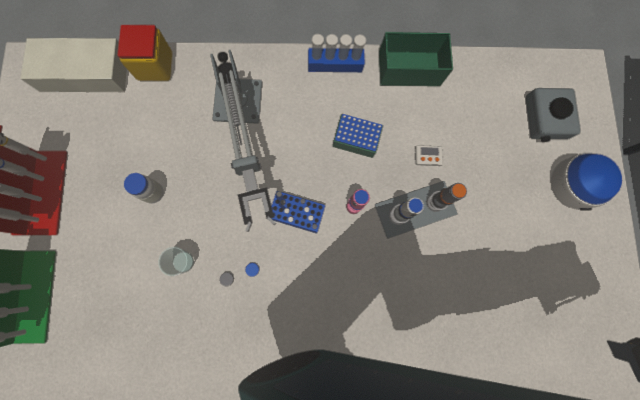

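The side view shows three tool-shaped objects: a pink one free-standing at about (358,205), a white/blue one in the stand at (389,175), and a grey/orange one in the stand at (396,150). In the top view they are at (358,200), (413,207) and (457,191). The white/blue one fits the driver. I'll confirm it in an enlarged crop.

```bash
python3 - <<'E'
import cv2, numpy as np
t=cv2.imread("pics/top0.png"); s=cv2.imread("pics/side0.png")
a=cv2.resize(t[160:250,340:480],None,fx=5.7,fy=5.7,interpolation=cv2.INTER_CUBIC)
cv2.imwrite("pics/c_top.png",a[:600])
b=cv2.resize(s[130:240,330:430],None,fx=5,fy=5,interpolation=cv2.INTER_CUBIC); cv2.imwrite("pics/c_side.png",b)
c=cv2.resize(t[140:240,200:300],None,fx=6,fy=6,interpolation=cv2.INTER_CUBIC); cv2.imwrite("pics/c_ftop.png",c)
d=cv2.resize(s[165:225,260:360],None,fx=8,fy=8,interpolation=cv2.INTER_CUBIC); cv2.imwrite("pics/c_fside.png",d)
E
```

```text
(no output)
```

View pics/c_top.png

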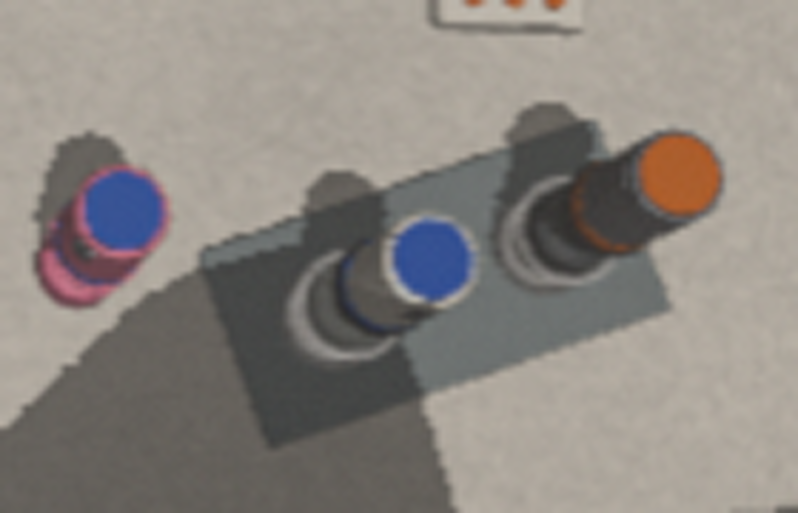

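View pics/c_side.png

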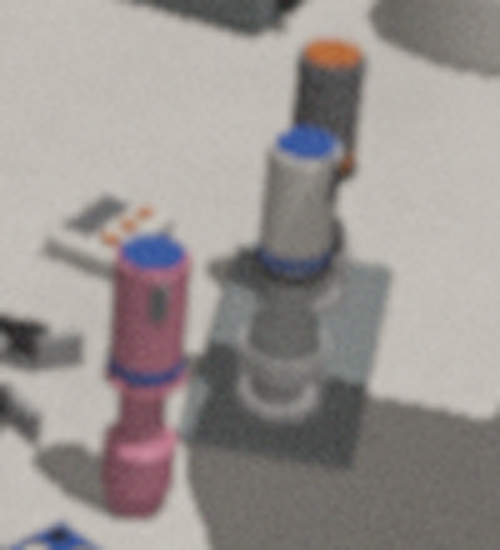

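View pics/c_ftop.png

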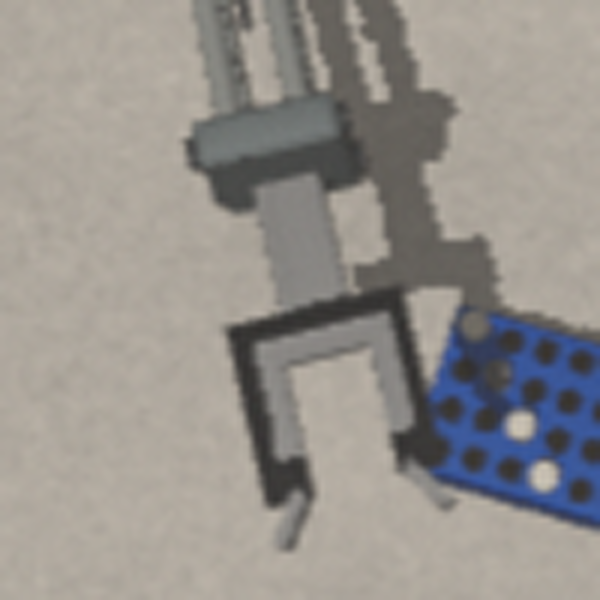

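View pics/c_fside.png

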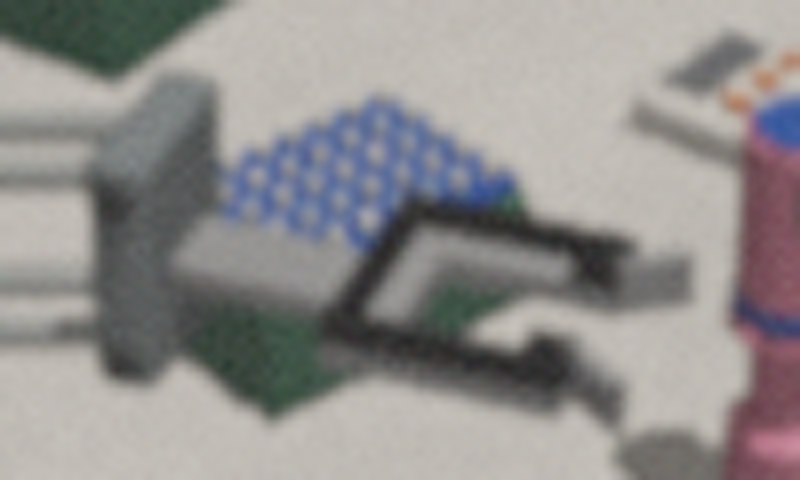

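Confirmed: the driver is the white one with the blue band and top, in the stand cup nearer the fork. It is at top (415,206) and side (391,158). The pink look-alike stands free on the bench and the grey/orange stirrer is in the other cup. Next I work out positions.

```bash
cat > h.py <<'E'
import numpy as np, cv2
from scipy.optimize import least_squares
from scipy.spatial.transform import Rotation as Rn
from bench import sensors, eyes
K={}
K['side']=dict(f=448.6453074764647,c=(323.58713193187236,197.8725009868605),k1=-0.07133200797880414,R=np.array([[-0.83409529,-0.55140278,0.01549255],[-0.32618667,0.47037734,-0.81996793],[0.44484525,-0.68898486,-0.57219976]]),t=np.array([0.49614098,0.31493043,0.90191714]))
K['top']=dict(f=387.66250223061166,c=(317.154054988468,194.45195321929967),k1=-0.022535322296450354,R=np.array([[-0.01101786,-0.99906107,0.04189973],[-0.98215468,0.00294468,-0.18805189],[0.18775195,-0.04322395,-0.98126495]]),t=np.array([0.00291189,0.5808632,0.94971682]))
def proj(n,X):
    k=K[n]; p=np.atleast_2d(X)@k['R'].T+k['t']; s=p[:,:2]/p[:,2:]
    r2=(s**2).sum(1,keepdims=True); return s*(1+k['k1']*r2)*k['f']+np.array(k['c'])
def atz(n,uv,z):
    r=least_squares(lambda q:(proj(n,[[q[0],q[1],z]])-uv).ravel(),[0.6,0.]); return r.x
def uncrop(p,f,o): return (np.array(p,float)+.5)/f-.5+np.array(o)
def snap(n,name,box=None,f=1):
    im=eyes.camera(n)["frame"][:,:,::-1]
    cv2.imwrite(f"pics/{name}_full.png",im)
    if box: 
        x0,y0,x1,y1=box; cv2.imwrite(f"pics/{name}.png",cv2.resize(im[y0:y1,x0:x1],None,fx=f,fy=f,interpolation=cv2.INTER_CUBIC))
    return im
E
python3 - <<'E'
from h import *
dt=uncrop((430,261),5.7,(340,160)); ds=uncrop((307,143),5,(330,130))
print("driver top cam",atz('top',dt,.174),"side",atz('side',ds,.174))
print("cup from top ~ stand; stirrer",atz('top',uncrop((680,174),5.7,(340,160)),.174),atz('side',uncrop((332,53),5,(330,130)),.174))
print("pink",atz('top',uncrop((124,210),5.7,(340,160)),.162),atz('side',uncrop((154,251),5,(330,130)),.162))
# stand corners z=.008
for p in [(200,255),(595,122),(670,308),(272,448)]: print(atz('top',uncrop(p,5.7,(340,160)),.008))
# fork rim outer, z=.252 ; plate slot z=.245
for lab,p,z in [('BLo',(229,328),.252),('BRo',(403,290),.252),('FLo',(270,507),.252),('slotL',(293,362),.245),('slotR',(369,344),.245)]:
    print(lab,atz('top',uncrop(p,6,(200,140)),z))
for lab,p,z in [('B far',(415,198),.252),('B near',(328,322),.252),('F far',(632,240),.252),('Fnear',(565,352),.252),('slotfar',(440,262),.245)]:
    print(lab,atz('side',uncrop(p,8,(260,165)),z))
s=sensors.observe(); print(Rn.from_quat(s['tool_rot']).as_matrix())
E
```

```text
driver top cam [ 0.53191203 -0.2204785 ] side [ 0.53030599 -0.22302408]
cup from top ~ stand; stirrer [ 0.56740416 -0.3262595 ] [ 0.56478215 -0.32469715]
pink [ 0.55542923 -0.09905245] [ 0.55318741 -0.09983757]
[ 0.56205541 -0.15961146]
[ 0.62691449 -0.35652766]
[ 0.53524027 -0.38657754]
[ 0.46993154 -0.19020057]
BLo [0.54410329 0.17107989]
BRo [0.55727758 0.11178315]
FLo [0.48238509 0.15563009]
slotL [0.53342374 0.14992064]
slotR [0.53966346 0.12387619]
B far [0.552985   0.11575288]
B near [0.53940122 0.17271619]
F far [0.49692699 0.1000887 ]
Fnear [0.4849247 0.1501108]
slotfar [0.53705821 0.12756485]
[[ 3.35206142e-01 -2.92209546e-04  9.42144764e-01]
 [-9.42144323e-01  9.12349749e-04  3.35206268e-01]
 [-9.57516011e-04 -9.99999541e-01  3.05216740e-05]]
```

Positions: driver ≈ (0.531, -0.222), stirrer ≈ (0.566, -0.325), fork seat ≈ (0.522, 0.133), with the fork yawed about +12.5°. I'll move above the driver and take another look.

Emit:
move_arm(steps=[[[-8,0,11,0,0,0,0],[-28,0,38,0,0,0,0],[-52,0,71,0,0,0,0],[-76,0,104,0,0,0,0],[-100,0,137,0,0,0,0],[-124,0,170,0,0,0,0],[-148,0,203,0,0,0,0],[-172,0,236,0,0,0,0],[-196,0,269,0,0,0,0],[-220,0,302,0,0,0,0],[-244,0,335,0,0,0,0],[-268,0,367,0,0,0,0],[-290,0,396,0,0,0,0],[-304,0,416,0,0,0,0],[-311,0,424,0,0,0,0],[-313,0,426,0,0,0,0],[-313,0,426,0,0,0,0],[-313,0,426,0,0,0,0]]], grip_force=25)

```text
time_s: 1.6
position: [0.5304, -0.2225, 0.2138]
tool_rot: [0.578, -0.408, 0.408, -0.578]
contact_force: [0.1, -0.1, -0.4]
opening: 1.006
```

```bash
python3 - <<'E'
from h import *
s=sensors.observe(); print(s['position'],s['contact_force'],Rn.from_quat(s['tool_rot']).as_matrix()[:,0])
p=s['position']
print(proj('top',[p]),proj('side',[p]))
snap('side','s1',(320,60,440,240),3.3); snap('top','t1',(340,130,500,250),5)
E
```

```text
[ 0.53043298 -0.2224594   0.21382884] [ 0.11316689 -0.12623031 -0.3725265 ] [ 3.34783414e-01 -9.42295103e-01 -6.49422734e-05]
[[421.20488458 203.12597882]] [[392.37543544 145.01900024]]
```

View pics/s1.png

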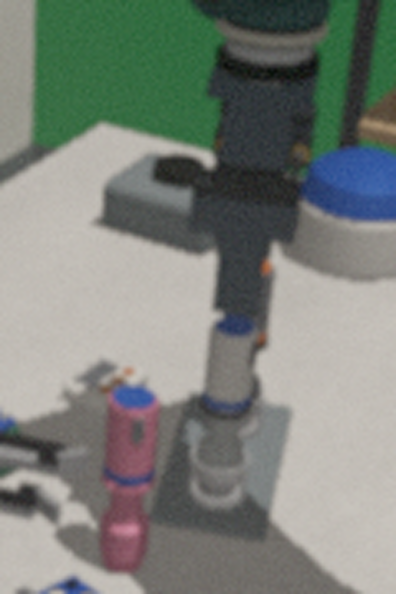

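View pics/t1.png

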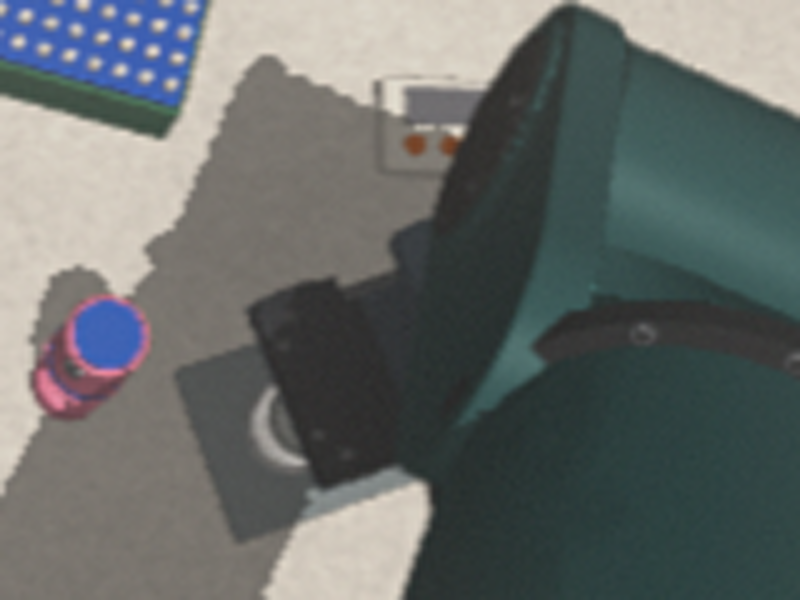

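The side view shows the gripper straight above the driver, whose top is at about (391,158) in the full image. The top view is occluded by the arm. I'll descend and grip.

Emit:
move_arm(steps=[[[0,10,0,0,0,0,0],[0,25,0,0,0,0,0],[0,45,0,0,0,0,0],[0,65,0,0,0,0,0],[0,80,0,0,0,0,0],[0,90,0,0,0,0,0],[0,95,0,0,0,0,0],[0,95,0,0,0,0,0],[0,95,0,0,0,0,0.8],[0,95,0,0,0,0,1],[0,95,0,0,0,0,1],[0,95,0,0,0,0,1],[0,95,0,0,0,0,1],[0,95,0,0,0,0,1],[0,95,0,0,0,0,1],[0,95,0,0,0,0,1],[0,95,0,0,0,0,1],[0,95,0,0,0,0,1]]], grip_force=25)

```text
time_s: 3.2
position: [0.5312, -0.2219, 0.119]
tool_rot: [0.578, -0.408, 0.408, -0.578]
contact_force: [-0.6, 0.1, 1.0]
opening: 0.435
```

```bash
python3 - <<'E'
from h import *
s=sensors.observe(); print(s['position'],s['contact_force'],s['ft_torque'],s['opening'])
snap('side','s2',(320,60,440,240),3.3)
E
```

```text
[ 0.53117292 -0.22193479  0.11901043] [-0.63654308  0.14661922  1.00733592] [-0.14409587 -0.03647386 -0.03801479] 0.4350449640130036
```

View pics/s2.png

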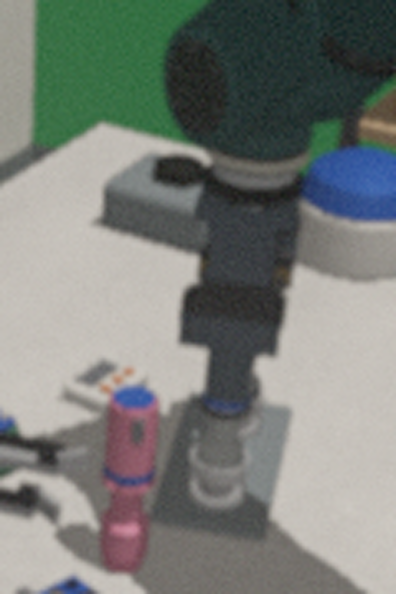

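The fingers stopped at about 40 mm on the white grip. I'll lift straight up 165 mm.

Emit:
move_arm(steps=[[[0,-3,0,0,0,0,1],[0,-9,0,0,0,0,1],[0,-18,0,0,0,0,1],[0,-30,0,0,0,0,1],[0,-43,0,0,0,0,1],[0,-56,0,0,0,0,1],[0,-69,0,0,0,0,1],[0,-82,0,0,0,0,1],[0,-95,0,0,0,0,1],[0,-108,0,0,0,0,1],[0,-121,0,0,0,0,1],[0,-134,0,0,0,0,1],[0,-146,0,0,0,0,1],[0,-156,0,0,0,0,1],[0,-162,0,0,0,0,1],[0,-165,0,0,0,0,1],[0,-165,0,0,0,0,1],[0,-165,0,0,0,0,1],[0,-165,0,0,0,0,1],[0,-165,0,0,0,0,1]]])

```text
time_s: 4.92
position: [0.5308, -0.2217, 0.2832]
tool_rot: [0.578, -0.408, 0.407, -0.578]
contact_force: [0.0, 0.4, -6.5]
opening: 0.437
```

```bash
python3 - <<'E'
from h import *
for i in range(6):
    s=sensors.observe(); print(s['time_s'],s['position'],s['contact_force'],s['ft_torque'],s['opening'])
    eyes.camera('top')
snap('side','s3',(320,60,440,240),3.3)
E
```

```text
4.9167 [ 0.53077023 -0.22170822  0.28321928] [ 0.01707832  0.42642905 -6.50111998] [-0.02424275 -0.0590872  -0.04367374] 0.4374906750436528
4.9667 [ 0.53080849 -0.22172111  0.28331714] [-0.04581663  0.31307921 -5.56234466] [-0.01833459  0.01634449  0.01250739] 0.4334138056708621
5.0167 [ 0.53089907 -0.22175306  0.28344813] [-0.65291808  0.55793051 -5.47693603] [0.04159381 0.00706948 0.02337452] 0.4325951219679748
5.0667 [ 0.53096996 -0.22177062  0.28357805] [ 0.26889514  0.34560079 -6.28871855] [-0.00584624  0.01951608  0.03948918] 0.42840298366385704
5.1167 [ 0.53099648 -0.22181332  0.28367485] [-0.04307321  0.71625711 -6.22870825] [ 0.03542929  0.02400284 -0.01059278] 0.4387198204100027
5.1667 [ 0.5310256  -0.22181493  0.28374319] [ 2.61940282e-01  3.35496035e-03 -6.18942505e+00] [-0.01058361  0.01112999  0.00310529] 0.4378150362073618
```

View pics/s3.png

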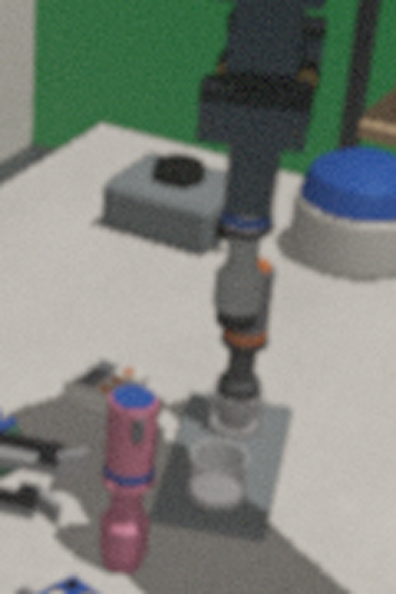

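The driver is out of its cup, the stirrer is still in its own, and the wrist reads about 6 N of weight. Next I carry it to a point in front of the fork mouth, keeping outside the guide tips.

Emit:
move_arm(steps=[[[-4,0,0,0,0,0,1],[-13,0,1,0,0,0,1],[-27,0,1,0,0,0,1],[-44,0,2,0,0,0,1],[-62,0,3,0,0,0,1],[-80,0,4,0,0,0,1],[-98,0,5,0,0,0,1],[-116,0,6,0,0,0,1],[-134,0,7,0,0,0,1],[-152,0,7,0,0,0,1],[-170,0,8,0,0,0,1],[-188,0,9,0,0,0,1],[-206,0,10,0,0,0,1],[-224,0,10,0,0,0,1],[-242,0,11,0,0,0,1],[-259,0,12,0,0,0,1],[-274,0,13,0,0,0,1],[-285,0,13,0,0,0,1],[-292,0,13,0,0,0,1],[-295,0,13,0,0,0,1]]])

```text
time_s: 6.93
position: [0.4437, 0.0615, 0.2839]
tool_rot: [-0.578, 0.407, -0.407, 0.578]
contact_force: [0.7, 0.2, -5.9]
opening: 0.435
```

Emit:
move_arm(steps=[[[-3,0,2,0,0,0,1],[-9,0,5,0,0,0,1],[-17,0,9,0,0,0,1],[-27,0,15,0,0,0,1],[-36,0,20,0,0,0,1],[-44,0,24,0,0,0,1],[-49,0,27,0,0,0,1],[-52,0,28,0,0,0,1],[-52,0,28,0,0,0,1],[-52,0,28,0,0,0,1],[-52,0,28,0,0,0,1],[-52,0,28,0,0,0,1]]])

```text
time_s: 7.93
position: [0.4534, 0.1185, 0.284]
tool_rot: [0.578, -0.408, 0.408, -0.578]
contact_force: [-0.8, -0.3, -5.8]
opening: 0.436
```

```bash
python3 - <<'E'
from h import *
s=sensors.observe(); print(s['position'],s['contact_force'],s['ft_torque'],s['opening'],Rn.from_quat(s['tool_rot']).as_matrix())
p=s['position']
# predicted collar underside, foot, neck bottom
for n in('side','top'):
    print(n,[proj(n,[[p[0],p[1],p[2]-.023+dz]])[0].round(1).tolist() for dz in (0,-.034,-.084,.006)])
snap('side','s4',(270,150,400,250),6); snap('top','t4',(190,130,350,250),5)
E
```

```text
[0.45335674 0.11852938 0.28395783] [-0.81225971 -0.25925822 -5.77891657] [ 0.00431106  0.00711317 -0.01740335] 0.43643338677317056 [[ 3.34847260e-01  4.90524335e-05  9.42272418e-01]
 [-9.42272417e-01 -5.34054910e-05  3.34847262e-01]
 [ 6.67475942e-05 -9.99999997e-01  2.83380728e-05]]
side [[352.7, 202.4], [351.8, 216.3], [350.6, 235.7], [352.9, 199.9]]
top [[262.3, 238.0], [263.9, 239.2], [266.0, 240.9], [262.0, 237.7]]
```

View pics/s4.png

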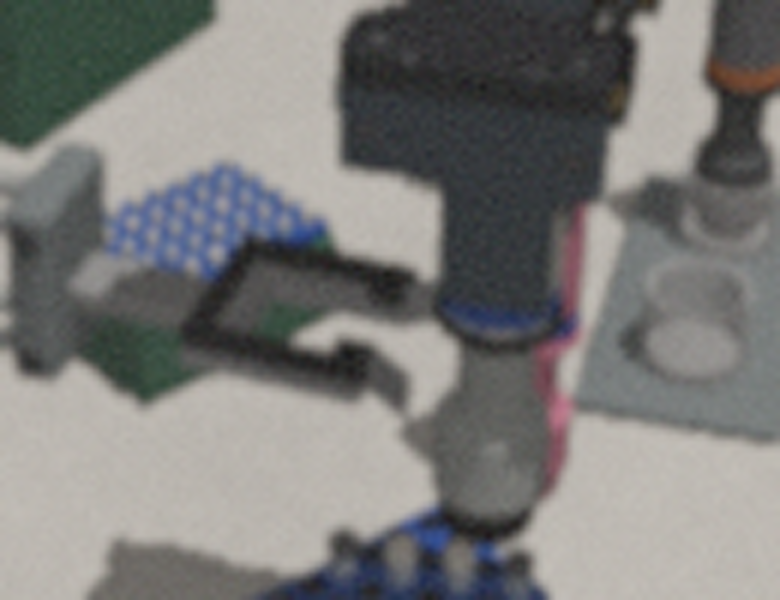

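View pics/t4.png

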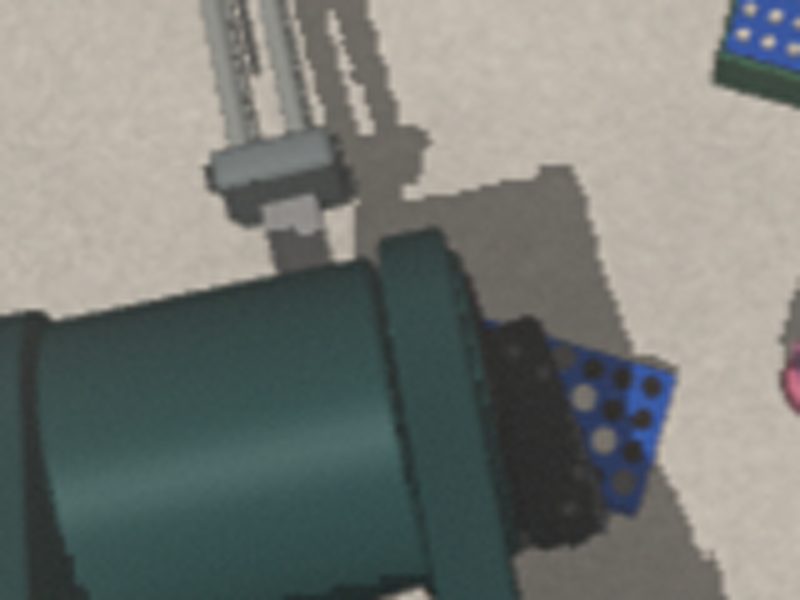

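In the side view the driver's collar at about (353,204) and foot at (351,235) match the TCP prediction within 1 px. The fork mouth is just to its left. I'll refine the fork pose with a model fit over both views.

```bash
cat > fit.py <<'E'
from h import *
obs=[]
for lab,p in [('BL',(229,328)),('BR',(403,290)),('FL',(270,507)),('sL',(293,362)),('sR',(369,344))]: obs.append(('top',lab,uncrop(p,6,(200,140))))
for lab,p in [('BR',(415,198)),('BL',(328,322)),('FR',(632,240)),('FL',(565,352)),('sR',(440,262))]: obs.append(('side',lab,uncrop(p,8,(260,165))))
def model(q):
    x,y,a,xb,w,z=q; c,s=np.cos(a),np.sin(a)
    L={'BL':(xb,w,.007),'BR':(xb,-w,.007),'FL':(-.032,w,.007),'FR':(-.032,-w,.007),'sL':(.015,.015,0),'sR':(.015,-.015,0),
       'mL':(-.032,.015,0),'mR':(-.032,-.015,0),'seat':(0,0,0),
       'kA':(.079,.025,.035),'kB':(.097,.025,.035),'kC':(.097,-.025,.035),'kD':(.079,-.025,.035)}
    return {k:np.array([x+c*u-s*v,y+s*u+c*v,z+h]) for k,(u,v,h) in L.items()}
def res(q):
    m=model(q); r=[ (proj(n,[m[l]])[0]-uv) for n,l,uv in obs]
    return np.r_[np.ravel(r),(q[3]-.0305)/.001*.3,(q[4]-.0305)/.001*.3,(q[5]-.245)/.001*.5]
r=least_squares(res,[.522,.133,.21,.0305,.0305,.245],loss='soft_l1')
if __name__=='__main__':
    print(r.x.round(4)); print(r.fun[:20].reshape(-1,2).round(2))
    m=model(r.x)
    for n,f,o,box in (('top',6,(200,140),(200,140,300,240)),('side',8,(260,165),(260,165,360,225))):
        im=cv2.imread(f"pics/{n}0.png")[box[1]:box[3],box[0]:box[2]]
        im=cv2.resize(im,None,fx=f,fy=f,interpolation=cv2.INTER_CUBIC)
        for k,X in m.items():
            u=(proj(n,[X])[0]-np.array(o)+.5)*f-.5
            cv2.circle(im,(int(u[0]),int(u[1])),3,(0,0,255),-1); cv2.putText(im,k,(int(u[0])+4,int(u[1])),0,.4,(0,255,255),1)
        cv2.imwrite(f"pics/fit_{n}.png",im)
E
python3 fit.py
```

```text
[0.5215 0.1341 0.2517 0.0291 0.0299 0.2436]
[[ 0.46  1.02]
 [-0.2   0.2 ]
 [ 0.38 -0.25]
 [-1.08  0.66]
 [ 0.36  0.08]
 [-0.71 -0.83]
 [-0.44 -0.49]
 [ 0.32 -0.28]
 [-0.6   2.17]
 [ 0.09 -0.85]]
```

View pics/fit_top.png

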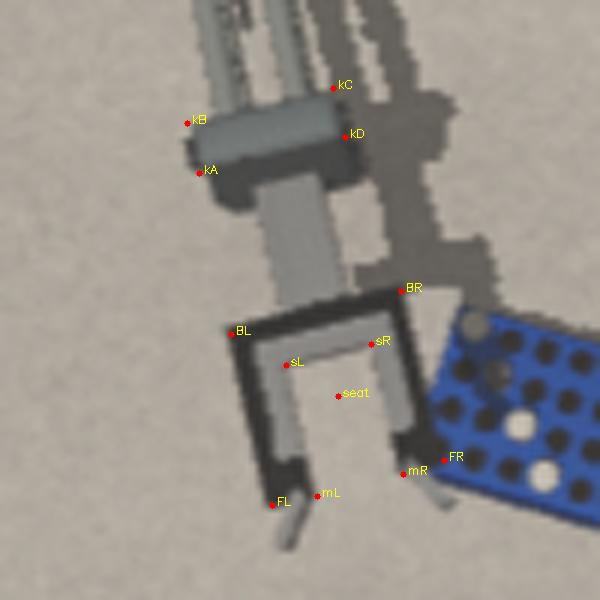

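View pics/fit_side.png

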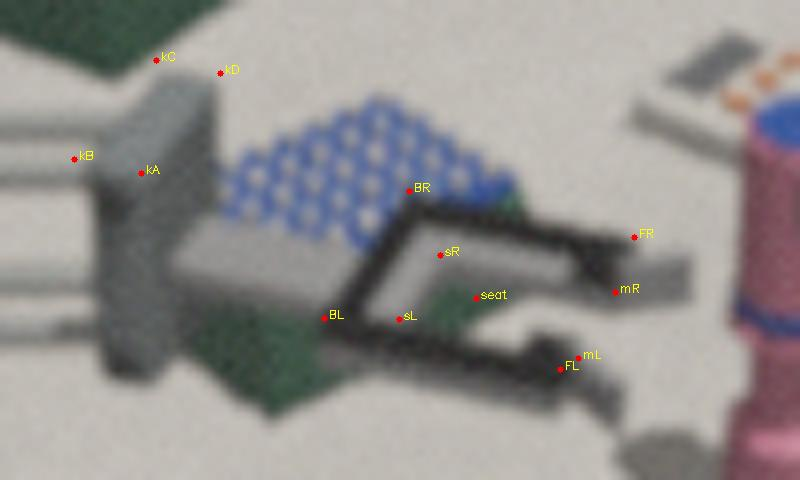

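```bash
sed -i "s/('FL',(565,352)),('sR',(440,262))/('FL',(563,372))/; s/'sL':(.015,.015,0),'sR':(.015,-.015,0)/'sL':(.015,.015,-.008),'sR':(.015,-.015,-.004)/; s/r.fun\[:20\]/r.fun[:18]/" fit.py; python3 fit.py; python3 - <<'E'
from fit import *
for z in (.243,.245,.247):
    r2=least_squares(lambda q:res(np.r_[q,z]),r.x[:5],loss='soft_l1'); print(z,r2.x.round(4),r2.cost)
for n in('top','side'):
    sv=[o for o in obs if o[0]==n]
    f=lambda q:np.r_[np.ravel([(proj(a,[model(np.r_[q,.0305,.0305,.245])[l]])[0]-uv) for a,l,uv in sv])]
    print(n,least_squares(f,[.522,.133,.21]).x.round(4))
E
```

```text
[0.5218 0.1343 0.2485 0.0289 0.0302 0.2433]
[[ 0.31  1.  ]
 [-0.06  0.2 ]
 [ 0.1  -0.37]
 [-0.63  1.18]
 [ 0.5   0.33]
 [-0.65 -0.78]
 [-0.58 -0.3 ]
 [ 0.22 -0.2 ]
 [-0.64 -0.11]]
0.243 [0.5219 0.1342 0.2492 0.0289 0.0303] 2.81055693339872
0.245 [0.5213 0.1345 0.2438 0.0289 0.0301] 3.587479017903016
0.247 [0.521  0.1347 0.2389 0.0289 0.0299] 6.289159779837333
top [0.5218 0.134  0.24  ]
side [0.5184 0.1364 0.2549]
```

View pics/fit_side.png

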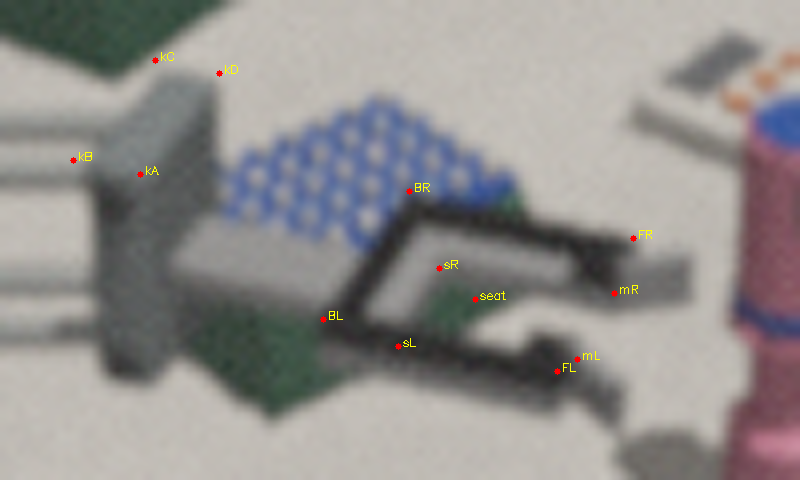

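View pics/fit_top.png

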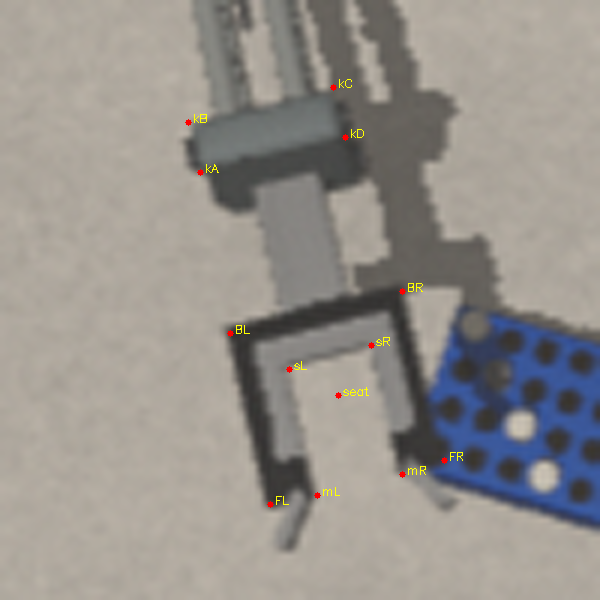

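```bash
python3 - <<'E'
from fit import *
im=cv2.imread("pics/top0.png")[40:130,190:280]; cv2.imwrite("pics/col.png",cv2.resize(im,None,fx=6,fy=6,interpolation=cv2.INTER_CUBIC))
for a in(.21,.23,.25): 
  b=proj('top',[[.521+.353*np.cos(a),.1345+.353*np.sin(a),.285]])[0]; print(a,b,(b-[190,40])*6)
  b=proj('top',[[.521+.353*np.cos(a),.1345+.353*np.sin(a),.008]])[0]; print(a,b,(b-[190,40])*6)
E
```

```text
0.21 [222.27213135  43.21488904] [193.63278809  19.28933422]
0.21 [241.53020736  98.83471363] [309.18124417 353.00828175]
0.23 [218.99297225  43.83606768] [173.95783352  23.01640606]
0.23 [239.06743461  99.32926278] [294.40460764 355.97557666]
0.25 [215.72239674  44.51692407] [154.33438042  27.10154442]
0.25 [236.61236551  99.86991071] [279.67419308 359.21946425]
```

View pics/col.png

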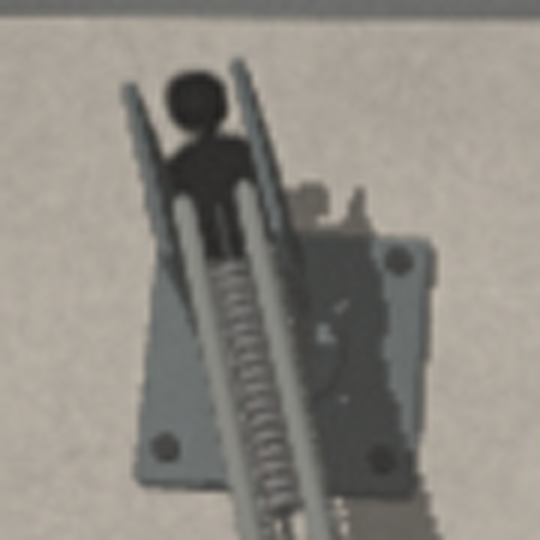

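The column base screws confirm a fork yaw of about 0.245 rad, so the seat is at about (0.521, 0.1345). The driver is 69.5 mm in front of the seat and about 1 mm off laterally. I'll enter slowly to just past the mouth and check forces.

Emit:
move_arm(steps=[[[0,0,3,0,0,0,1],[1,0,7,0,0,0,1],[1,0,11,0,0,0,1],[2,0,15,0,0,0,1],[2,0,19,0,0,0,1],[2.5,0,23,0,0,0,1],[3,0,27,0,0,0,1],[3.3,0,31,0,0,0,1],[3.8,0,35,0,0,0,1],[4.2,0,39,0,0,0,1],[4.7,0,43,0,0,0,1],[4.9,0,45,0,0,0,1],[4.9,0,45,0,0,0,1],[4.9,0,45,0,0,0,1]]])

```text
time_s: 9.2
position: [0.4974, 0.1293, 0.2838]
tool_rot: [0.578, -0.408, 0.408, -0.578]
contact_force: [-0.6, 0.5, -5.8]
opening: 0.436
```

```bash
python3 - <<'E'
from h import *
for i in range(3):
    s=sensors.observe(); print(s['position'],s['contact_force'].round(2),s['ft_torque'].round(3)); snap('side','s5',(240,150,370,250),6)
E
```

```text
[0.49741328 0.12928219 0.28384891] [-0.58  0.53 -5.85] [0.009 0.021 0.021]
[0.49730811 0.12925026 0.28385859] [ 0.05 -0.33 -6.72] [-0.007  0.009 -0.005]
[0.4972658  0.12924779 0.28389617] [-0.41 -0.71 -5.33] [ 0.029 -0.021 -0.023]
```

View pics/s5.png

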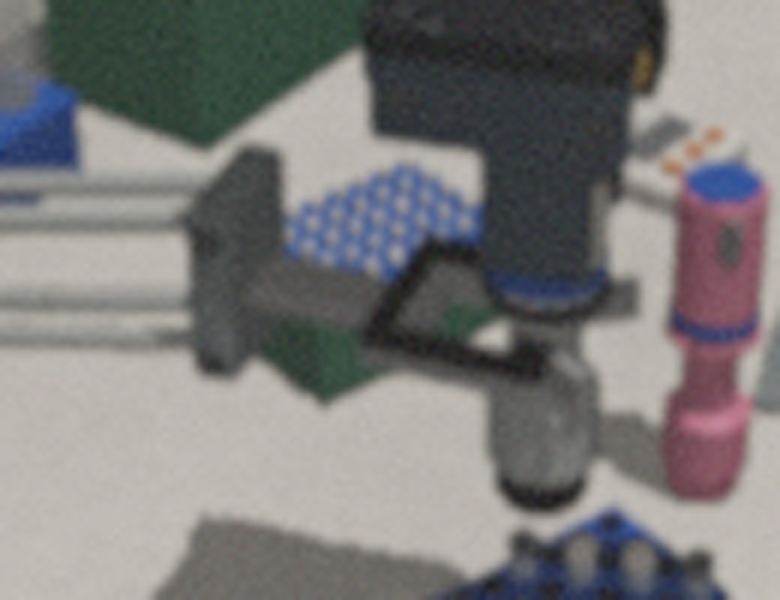

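The neck is between the tines at about (331,205) in the full image, and there is no lateral force. I'll go on to the seat position.

Emit:
move_arm(steps=[[[0.3,0,3,0,0,0,1],[0.6,0,6,0,0,0,1],[1,0,9,0,0,0,1],[1.3,0,12,0,0,0,1],[1.6,0,15,0,0,0,1],[1.9,0,18,0,0,0,1],[2.3,0,21,0,0,0,1],[2.5,0,23,0,0,0,1],[2.6,0,24,0,0,0,1],[2.6,0,24,0,0,0,1],[2.6,0,24,0,0,0,1]]])

```text
time_s: 10.27
position: [0.5209, 0.1349, 0.2839]
tool_rot: [0.578, -0.408, 0.408, -0.578]
contact_force: [-0.8, 0.5, -7.2]
opening: 0.433
```

```bash
python3 - <<'E'
from h import *
for i in range(4):
    s=sensors.observe(); print(s['position'],s['contact_force'].round(2),s['ft_torque'].round(3)); snap('side','s6',(240,150,370,250),6)
snap('top','t6',(190,130,350,250),5)
from fit import model
m=model([.521,.1345,.245,.03,.0305,.245])
im=cv2.imread('pics/s6.png')
for k,X in m.items():
    u=(proj('side',[X])[0]-[240,150]+.5)*6-.5; cv2.circle(im,(int(u[0]),int(u[1])),2,(0,0,255),-1)
cv2.imwrite('pics/s6b.png',im)
E
```

```text
[0.52086384 0.13487045 0.28388594] [-0.79  0.48 -7.17] [-0.002  0.002  0.033]
[0.52080054 0.13487046 0.28390161] [ 0.3   0.22 -6.74] [0.005 0.052 0.013]
[0.52078678 0.13486788 0.28388793] [ 0.45 -0.38 -6.71] [-0.055  0.003 -0.015]
[0.52079616 0.13485606 0.28392496] [-0.56 -0.37 -6.35] [0.015 0.028 0.044]
```

View pics/s6b.png

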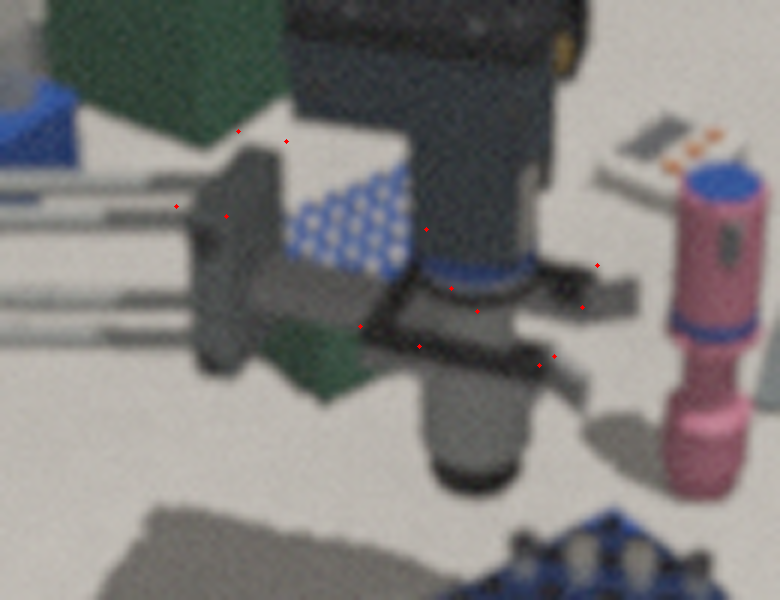

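View pics/t6.png

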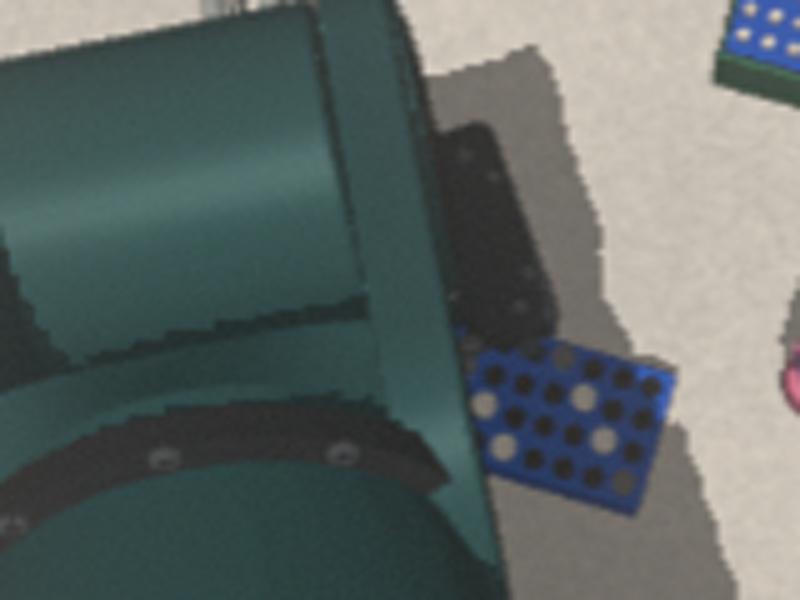

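In the side view the driver's neck is in the slot and the collar at about (318,198) is over the pocket, centred to about 1.5 mm. I'll back off 1 mm along the slot and lower gently, reading the force.

Emit:
move_arm(steps=[[[0,1,-0.5,0,0,0,1],[0,2,-1,0,0,0,1],[0,3.5,-1,0,0,0,1],[0,5,-1,0,0,0,1],[0,6.5,-1,0,0,0,1],[0,8,-1,0,0,0,1],[0,9.5,-1,0,0,0,1],[0,11,-1,0,0,0,1],[0,12,-1,0,0,0,1],[0,12,-1,0,0,0,1],[0,12,-1,0,0,0,1],[0,12,-1,0,0,0,1]]])

```text
time_s: 11.52
position: [0.52, 0.1346, 0.272]
tool_rot: [-0.578, 0.408, -0.408, 0.578]
contact_force: [-0.6, -0.2, -5.8]
opening: 0.434
```

```bash
python3 - <<'E'
from h import *
for i in range(4):
    s=sensors.observe(); print(s['position'],s['contact_force'].round(2),s['ft_torque'].round(3)); snap('side','s7',(240,150,370,250),6)
E
```

```text
[0.5200327  0.13456564 0.27202408] [-0.57 -0.21 -5.84] [0.049 0.028 0.004]
[0.52003972 0.13458195 0.27204536] [ 0.45  0.08 -5.72] [0.008 0.046 0.005]
[0.52001287 0.1345643  0.2720371 ] [-0.47 -0.11 -6.58] [-0.002 -0.004 -0.008]
[0.5200015  0.13455324 0.27199145] [-0.33  0.16 -6.51] [ 0.044  0.02  -0.025]
```

View pics/s7.png

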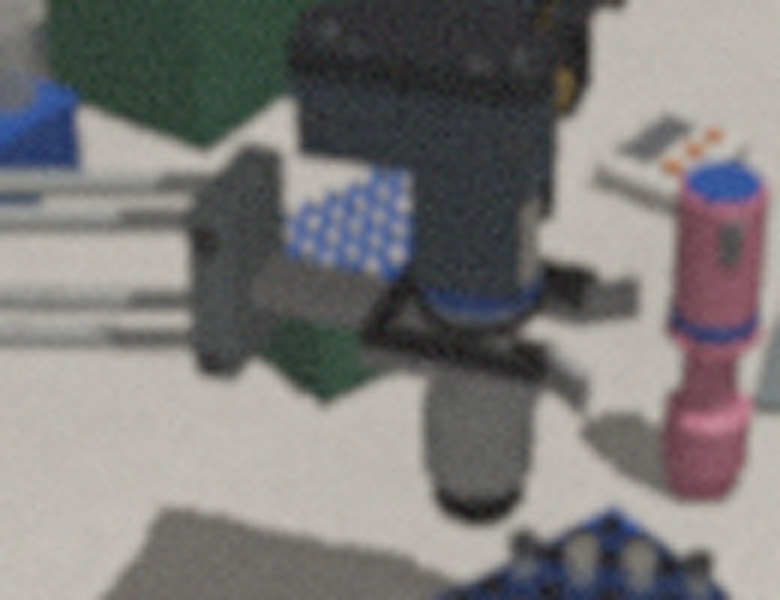

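Emit:
move_arm(steps=[[[0,0.5,0,0,0,0,1],[0,1,0,0,0,0,1],[0,1.5,0,0,0,0,1],[0,2,0,0,0,0,1],[0,2.5,0,0,0,0,1],[0,3,0,0,0,0,1],[0,3.5,0,0,0,0,1],[0,4,0,0,0,0,1],[0,4.5,0,0,0,0,1],[0,5,0,0,0,0,1],[0,5.5,0,0,0,0,1],[0,6,0,0,0,0,1],[0,6,0,0,0,0,1],[0,6,0,0,0,0,1]]])

```text
time_s: 12.88
position: [0.5199, 0.1345, 0.2659]
tool_rot: [0.578, -0.408, 0.408, -0.578]
contact_force: [-1.9, -0.4, -3.2]
opening: 0.433
```

```bash
python3 - <<'E'
from h import *
for i in range(4):
    s=sensors.observe(); print(s['position'],s['contact_force'].round(2),s['ft_torque'].round(3)); snap('side','s8',(240,150,370,250),6)
E
```

```text
[0.51994406 0.13454743 0.26594559] [-1.89 -0.39 -3.23] [-0.033  0.323  0.05 ]
[0.51996467 0.13456052 0.26598376] [-1.71  0.4  -3.18] [-0.027  0.284  0.07 ]
[0.51996131 0.13455425 0.26598097] [-1.39 -0.56 -3.47] [-0.073  0.347  0.052]
[0.5199786  0.13456202 0.26597234] [-2.03 -0.61 -4.08] [-0.082  0.245  0.032]
```

View pics/s8.png

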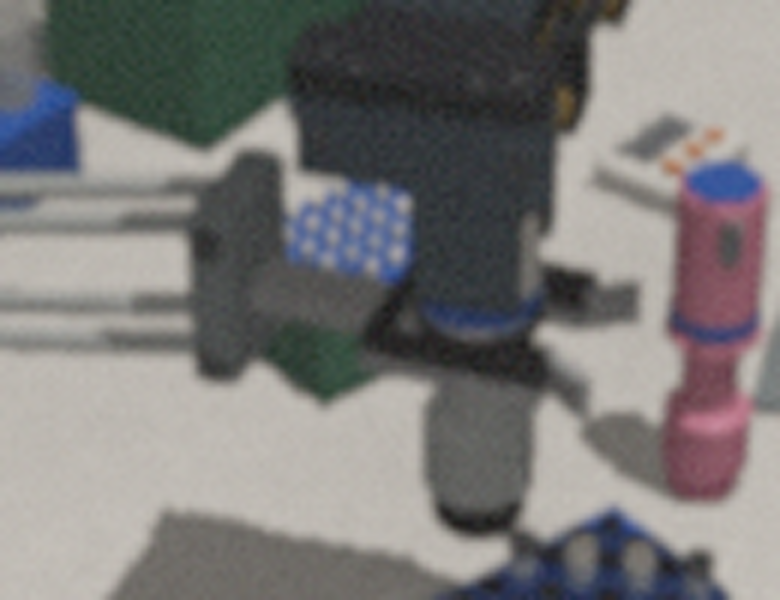

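The fork now carries about 2.8 N, and a steady Fx of -1.7 N shows the driver is leaning on the rear of the slot or pocket. I'll ease it back 2 mm along the slot.

Emit:
move_arm(steps=[[[0,0,-0.5,0,0,0,1],[0,0,-1,0,0,0,1],[0,0,-1.5,0,0,0,1],[0.1,0,-2,0,0,0,1],[0.1,0,-2,0,0,0,1],[0.1,0,-2,0,0,0,1],[0.1,0,-2,0,0,0,1]]])

```text
time_s: 13.67
position: [0.5182, 0.1338, 0.266]
tool_rot: [-0.578, 0.408, -0.408, 0.578]
contact_force: [1.3, 0.4, -4.2]
opening: 0.437
```

```bash
python3 - <<'E'
from h import *
for i in range(6):
    s=sensors.observe(); print(s['position'],s['contact_force'].round(2),s['ft_torque'].round(3)); snap('side','s9',(240,150,370,250),6)
E
```

```text
[0.51816083 0.13378508 0.2659596 ] [ 1.28  0.43 -4.2 ] [ 0.109 -0.255  0.046]
[0.51815475 0.13379551 0.26595744] [ 1.76  1.72 -4.08] [ 0.119 -0.255 -0.034]
[0.51817846 0.13378604 0.26597754] [ 1.62  0.82 -4.03] [ 0.083 -0.204 -0.029]
[0.51814509 0.13378526 0.26592265] [ 1.13 -0.07 -4.07] [ 0.083 -0.267  0.024]
[0.51815213 0.13378645 0.26592284] [ 1.45  0.49 -3.88] [ 0.068 -0.264 -0.023]
[0.51816149 0.13377718 0.26594637] [ 1.83  0.4  -4.75] [ 0.128 -0.315 -0.004]
```

Emit:
move_arm(steps=[[[0,0,0.5,0,0,0,1],[0,0,0.7,0,0,0,1],[0,0.5,0.7,0,0,0,1],[0,1,0.7,0,0,0,1],[0,1.5,0.7,0,0,0,1],[0,2,0.7,0,0,0,1],[0,2.5,0.7,0,0,0,1],[0,3,0.7,0,0,0,1],[0,3.5,0.7,0,0,0,1],[0,4,0.7,0,0,0,1],[0,4,0.7,0,0,0,1],[0,4,0.7,0,0,0,1]]])

```text
time_s: 14.97
position: [0.5188, 0.134, 0.2619]
tool_rot: [0.578, -0.408, 0.408, -0.578]
contact_force: [-2.0, 0.6, -3.0]
opening: 0.432
```

```bash
python3 - <<'E'
from h import *
for i in range(5):
    s=sensors.observe(); print(s['position'],s['contact_force'].round(2),s['ft_torque'].round(3)); snap('side','s10',(240,150,370,250),6)
E
```

```text
[0.51875473 0.13403298 0.26192595] [-1.97  0.64 -3.  ] [-0.076  0.34   0.018]
[0.51876532 0.13401576 0.26195145] [-1.61  0.13 -2.65] [-0.085  0.279  0.023]
[0.51877972 0.13403671 0.26196472] [-2.36 -0.3  -4.03] [-0.016  0.336  0.04 ]
[0.51877654 0.13401195 0.26195958] [-2.21  0.49 -4.32] [-0.089  0.377  0.003]
[0.51879387 0.13402854 0.26197905] [-1.83 -0.43 -3.76] [-0.038  0.301  0.045]
```

View pics/s10.png

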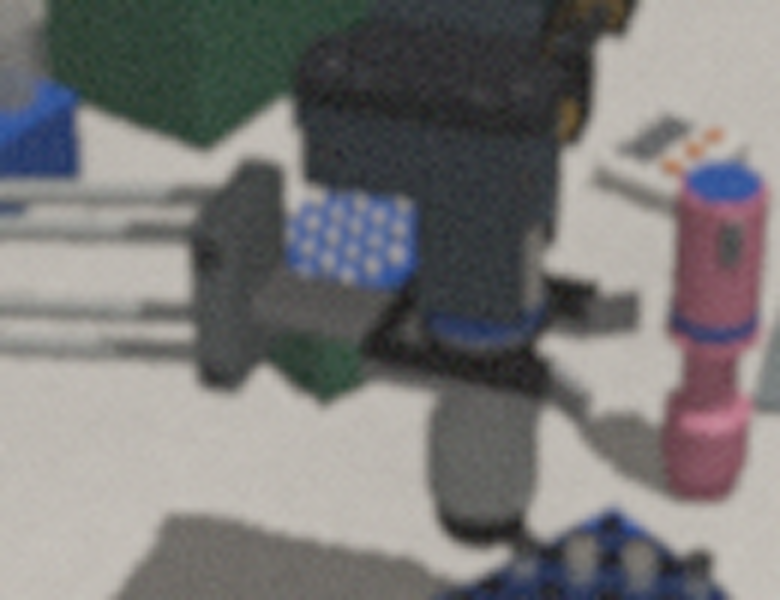

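The fork sinks with the driver, and the Fx of about -2 N fits friction as the links swing along their arc, which pushes the fork outward. I'll estimate the link angle so I can follow that arc.

```bash
python3 - <<'E'
from h import *
im=cv2.imread("pics/side0.png")[160:240,155:300]
f=5.5; im=cv2.resize(im,None,fx=f,fy=f,interpolation=cv2.INTER_CUBIC)
a=.245;c,s=np.cos(a),np.sin(a)
for u in (.1,.15,.2,.25,.3,.353):
  for z,col in ((.2,(255,0,0)),(.22,(0,255,0)),(.25,(0,255,255)),(.28,(0,0,255))):
    for v in (.018,):
      q=(proj('side',[[.521+c*u-s*v,.1345+s*u+c*v,z]])[0]-[155,160]+.5)*f-.5
      cv2.circle(im,(int(q[0]),int(q[1])),3,col,-1)
cv2.imwrite('pics/links.png',im)
E
```

```text
(no output)
```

View pics/links.png

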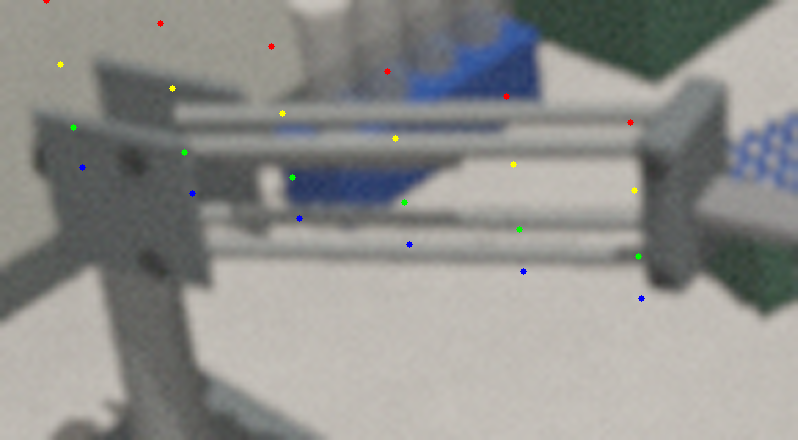

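Links start about 13° up, so the fork moves outward by about 0.2 mm per mm at first and about 7 mm in total by s = 60 mm. I'll lower while tracking that.

Emit:
move_arm(steps=[[[0,0.3,-0.4,0,0,0,1],[0,0.8,-0.6,0,0,0,1],[0,1.5,-0.8,0,0,0,1],[-0.1,2.2,-1,0,0,0,1],[-0.1,3,-1.1,0,0,0,1],[-0.1,3.8,-1.2,0,0,0,1],[-0.1,4.6,-1.4,0,0,0,1],[-0.1,5.4,-1.5,0,0,0,1],[-0.2,6.2,-1.7,0,0,0,1],[-0.2,7,-1.8,0,0,0,1],[-0.2,7.8,-1.9,0,0,0,1],[-0.2,8.6,-2.1,0,0,0,1],[-0.2,9.4,-2.2,0,0,0,1],[-0.2,10,-2.3,0,0,0,1],[-0.2,10,-2.3,0,0,0,1],[-0.2,10,-2.3,0,0,0,1]]])

```text
time_s: 16.55
position: [0.5165, 0.1334, 0.2519]
tool_rot: [0.578, -0.408, 0.408, -0.578]
contact_force: [1.5, 0.3, -3.2]
opening: 0.44
```

```bash
python3 - <<'E'
from h import *
for i in range(5):
    s=sensors.observe(); print(s['position'],s['contact_force'].round(2),s['ft_torque'].round(3)); snap('side','s11',(240,150,370,250),6)
E
```

```text
[0.51653905 0.13343918 0.25193723] [ 1.54  0.25 -3.18] [ 0.186 -0.38  -0.069]
[0.51650745 0.13345782 0.25194411] [ 1.57  1.16 -2.83] [ 0.134 -0.396 -0.011]
[0.51653395 0.13344621 0.25195435] [ 1.21 -0.07 -3.59] [ 0.181 -0.316 -0.098]
[0.51654699 0.13344031 0.25197158] [ 0.74  0.5  -3.29] [ 0.124 -0.31   0.006]
[0.51653163 0.13346008 0.25198218] [ 2.33  0.78 -2.83] [ 0.181 -0.289 -0.026]
```

View pics/s11.png

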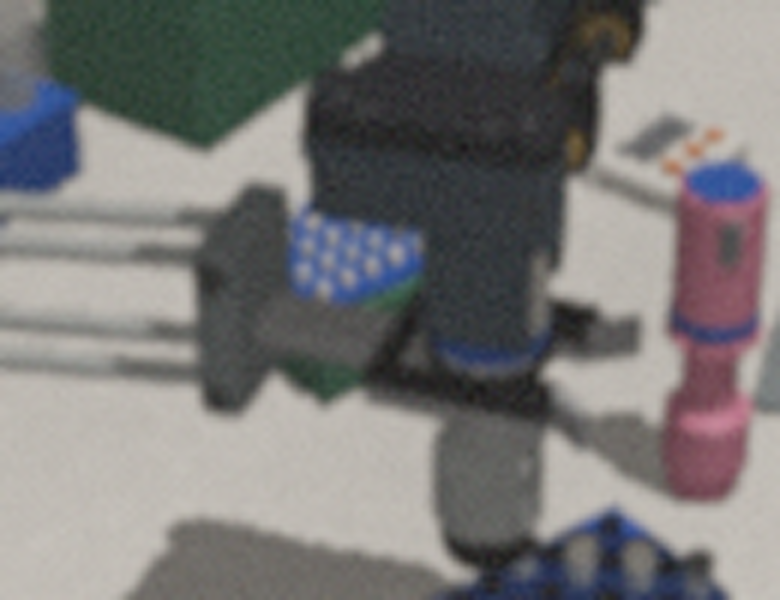

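The fork follows, now about 16 mm down and carrying about 3 N. I'll continue 20 mm.

Emit:
move_arm(steps=[[[0,0.5,0,0,0,0,1],[0,1.5,0,0,0,0,1],[0,2.7,-0.1,0,0,0,1],[0,4,-0.3,0,0,0,1],[0,5.3,-0.5,0,0,0,1],[-0.1,6.6,-0.7,0,0,0,1],[-0.1,7.9,-0.9,0,0,0,1],[-0.1,9.2,-1.1,0,0,0,1],[-0.1,10.5,-1.3,0,0,0,1],[-0.1,11.8,-1.4,0,0,0,1],[-0.2,13.1,-1.6,0,0,0,1],[-0.2,14.4,-1.7,0,0,0,1],[-0.2,15.7,-1.8,0,0,0,1],[-0.2,17,-1.9,0,0,0,1],[-0.2,18.3,-2,0,0,0,1],[-0.2,19.5,-2.1,0,0,0,1],[-0.2,20,-2.1,0,0,0,1],[-0.2,20,-2.1,0,0,0,1],[-0.2,20,-2.1,0,0,0,1]]])

```text
time_s: 18.38
position: [0.5149, 0.133, 0.2321]
tool_rot: [-0.577, 0.407, -0.408, 0.578]
contact_force: [5.1, 1.4, -1.6]
opening: 0.436
```

```bash
python3 - <<'E'
from h import *
A=[]
for i in range(8):
    s=sensors.observe(); A.append(np.r_[s['position'],s['contact_force'],s['ft_torque']]); snap('side','s12',(240,150,370,250),6)
print(np.mean(A,0).round(4))
E
```

```text
[ 0.515   0.133   0.2322  5.6198  0.7492 -1.3684  0.2476 -1.1678 -0.0448]
```

View pics/s12.png

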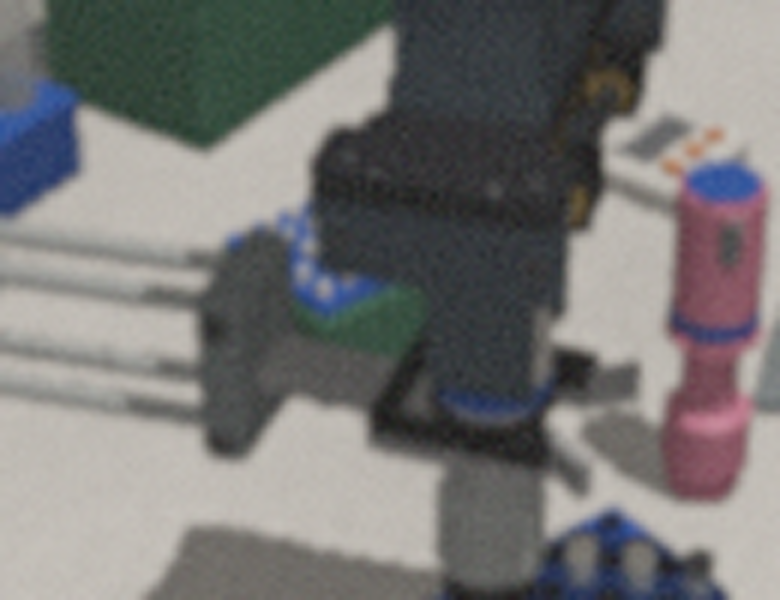

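Fx has risen to +5.6 N, so the collar is bearing on the front rim: I over-tracked the arc. I'll ease it back inward in small steps.

Emit:
move_arm(steps=[[[0,0,0.3,0,0,0,1],[0,0,0.6,0,0,0,1],[0.1,0,0.9,0,0,0,1],[0.1,0,1.2,0,0,0,1],[0.1,0,1.2,0,0,0,1],[0.1,0,1.2,0,0,0,1]]])

```text
time_s: 19.28
position: [0.5152, 0.1332, 0.2317]
tool_rot: [0.578, -0.408, 0.407, -0.577]
contact_force: [0.9, -0.6, -1.5]
opening: 0.438
```

```bash
python3 - <<'E'
from h import *
A=[]
for i in range(6):
    s=sensors.observe(); A.append(np.r_[s['position'],s['contact_force'],s['ft_torque']]); snap('side','s13',(240,150,370,250),6)
print(np.mean(A,0).round(4))
E
```

```text
[ 0.5153  0.1332  0.2317  0.0854 -0.5906 -1.5292 -0.0228  0.1121 -0.0017]
```

Fx is about 0 now, with 1.5 N left to hand over (about 20 mm more). I'll centre by another 1.2 mm inward, then lower 15 mm.

Emit:
move_arm(steps=[[[0,0,0.4,0,0,0,1],[0.1,0,0.8,0,0,0,1],[0.1,0.3,1.2,0,0,0,1],[0.1,1,1.2,0,0,0,1],[0.1,2,1.1,0,0,0,1],[0.1,3,1.1,0,0,0,1],[0.1,4,1,0,0,0,1],[0.1,5,1,0,0,0,1],[0.1,6,1,0,0,0,1],[0.1,7,0.9,0,0,0,1],[0.1,8,0.9,0,0,0,1],[0.1,9,0.9,0,0,0,1],[0.1,10,0.8,0,0,0,1],[0.1,11,0.8,0,0,0,1],[0.1,12,0.8,0,0,0,1],[0.1,13,0.7,0,0,0,1],[0.1,14,0.7,0,0,0,1],[0.1,14.6,0.7,0,0,0,1],[0.1,15,0.7,0,0,0,1],[0.1,15,0.7,0,0,0,1]]])

```text
time_s: 21.25
position: [0.5165, 0.1334, 0.2169]
tool_rot: [-0.578, 0.408, -0.408, 0.578]
contact_force: [4.3, 0.8, -0.6]
opening: 0.437
```

```bash
python3 - <<'E'
from h import *
A=[]
for i in range(10):
    s=sensors.observe(); A.append(np.r_[s['position'],s['contact_force'],s['ft_torque']]); snap('side','s14',(240,165,370,265),6)
print(np.mean(A,0).round(4),np.std(A,0).round(2))
E
```

```text
[ 5.1650e-01  1.3340e-01  2.1700e-01  4.1203e+00  8.1010e-01 -1.4850e-01
  2.2940e-01 -9.1180e-01 -4.1000e-03] [0.   0.   0.   0.53 0.53 0.34 0.02 0.03 0.03]
```

View pics/s14.png

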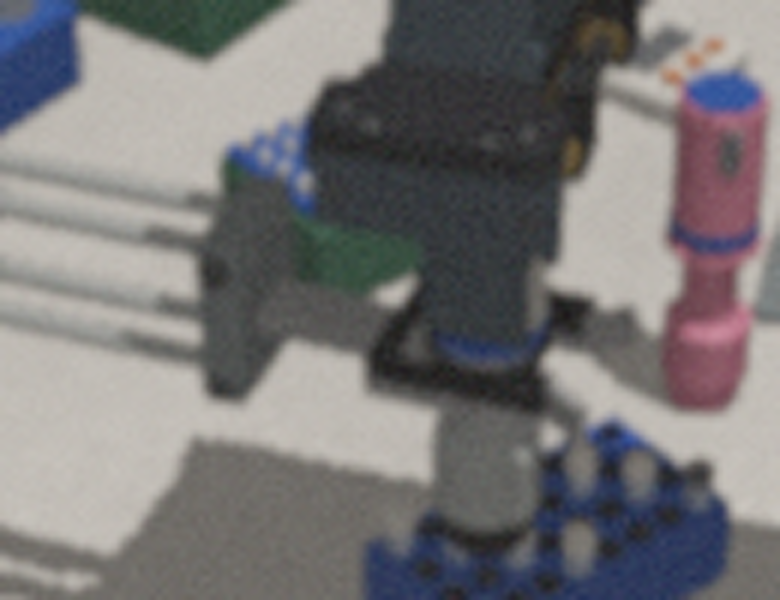

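Nearly balanced: Fz is -0.15 N, though Fx is +4 N from friction or the front rim. I'll move inward until the sideways load is gone, before judging the balance.

Emit:
move_arm(steps=[[[0,0,0.3,0,0,0,1],[0.1,0,0.6,0,0,0,1],[0.1,0,0.9,0,0,0,1],[0.1,0,0.9,0,0,0,1],[0.1,0,0.9,0,0,0,1]]])

```text
time_s: 22.17
position: [0.5167, 0.1335, 0.2166]
tool_rot: [0.578, -0.408, 0.407, -0.577]
contact_force: [-1.2, -0.6, -0.2]
opening: 0.435
```

```bash
python3 - <<'E'
from h import *
A=[]
for i in range(10):
    s=sensors.observe(); A.append(np.r_[s['position'],s['contact_force'],s['ft_torque']]); snap('side','s15',(240,165,370,265),6)
print(np.mean(A,0).round(4),np.std(A,0).round(2),s['time_s'])
E
```

```text
[ 0.5168  0.1335  0.2167 -2.4394 -0.7547 -0.5414 -0.0887  0.5126  0.0314] [0.   0.   0.   1.01 0.34 0.65 0.04 0.19 0.03] 22.6167
```

Emit:
move_arm(steps=[[[0,0,-0.2,0,0,0,1],[0,0.5,-0.3,0,0,0,1],[0,1,-0.3,0,0,0,1],[0,1.5,-0.3,0,0,0,1],[0,2,-0.3,0,0,0,1],[0,2.5,-0.3,0,0,0,1],[0,3,-0.3,0,0,0,1],[0,3,-0.3,0,0,0,1],[0,3,-0.3,0,0,0,1],[0,3,-0.3,0,0,0,1]]])

```text
time_s: 23.5
position: [0.5171, 0.1335, 0.214]
tool_rot: [-0.578, 0.408, -0.408, 0.578]
contact_force: [-1.3, 0.3, -0.3]
opening: 0.434
```

```bash
python3 - <<'E'
from h import *
A=[]
for i in range(16):
    s=sensors.observe(); A.append(np.r_[s['position'],s['contact_force'],s['ft_torque']]); snap('side','s16',(240,165,370,265),6)
A=np.array(A)
print(A.mean(0).round(4),A.std(0).round(2),s['time_s']); print(A[:,5].round(2))
E
```

```text
[ 0.5171  0.1335  0.214  -0.4727  0.2909 -0.106   0.1112  0.0621  0.0007] [0.   0.   0.   0.66 0.42 0.43 0.03 0.1  0.03] 24.25
[-0.3   0.59  0.15 -0.53  0.08 -0.33 -0.35 -0.28 -0.78 -0.25  0.72  0.46
 -0.68 -0.08 -0.41  0.29]
```

View pics/s16.png

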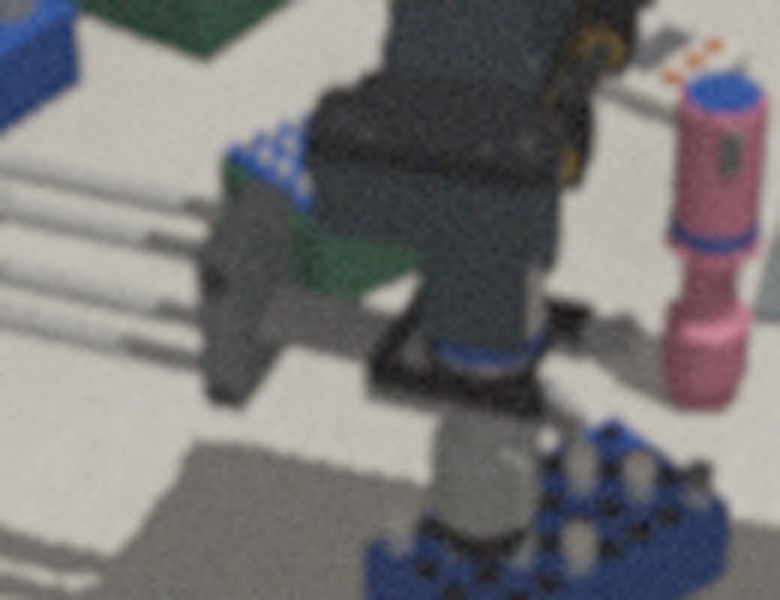

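The balance is nearly exact, at Fz -0.1 ± 0.1 N with the sideways load near zero. I'll lower 1 mm more, let it settle and read again.

Emit:
move_arm(steps=[[[0,0.5,0,0,0,0,1],[0,1,0,0,0,0,1],[0,1,0,0,0,0,1],[0,1,0,0,0,0,1],[0,1,0,0,0,0,1],[0,1,0,0,0,0,1]]], grip_force=10)

```text
time_s: 24.8
position: [0.5171, 0.1335, 0.213]
tool_rot: [-0.578, 0.408, -0.408, 0.578]
contact_force: [1.1, 0.8, -1.2]
opening: 0.436
```

```bash
python3 - <<'E'
from h import *
A=[]
for i in range(20):
    s=sensors.observe(); A.append(np.r_[s['position'],s['contact_force'],s['ft_torque']]); eyes.camera('top')
A=np.array(A)
print(A.mean(0).round(4),A.std(0).round(2),s['time_s'],s['opening'])
E
```

```text
[ 0.5171  0.1335  0.213   2.3092  0.4985  0.2606  0.1849 -0.4884  0.0096] [0.   0.   0.   0.6  0.59 0.52 0.03 0.1  0.03] 25.75 0.43941038155431184
```

Emit:
move_arm(steps=[[[0,0,0.2,0,0,0,1],[0,-0.3,0.3,0,0,0,1],[0,-0.5,0.3,0,0,0,1],[0,-0.5,0.3,0,0,0,1],[0,-0.5,0.3,0,0,0,1],[0,-0.5,0.3,0,0,0,1]]])

```text
time_s: 26.3
position: [0.5171, 0.1335, 0.2134]
tool_rot: [0.578, -0.408, 0.408, -0.578]
contact_force: [0.9, -0.2, -0.6]
opening: 0.437
```

```bash
python3 - <<'E'
from h import *
A=[]
for i in range(20):
    s=sensors.observe(); A.append(np.r_[s['position'],s['contact_force'],s['ft_torque']]); eyes.camera('top')
A=np.array(A)
print(A.mean(0).round(4),A.std(0).round(2),s['time_s'],s['opening'])
E
```

```text
[ 0.5171  0.1336  0.2134  0.1576 -0.3364 -0.0769  0.0018 -0.0532  0.0099] [0.   0.   0.   0.68 0.5  0.39 0.04 0.11 0.03] 27.25 0.4403265440240538
```

All forces are near zero: Fx 0.16, Fy -0.34 and Fz -0.08 N. Now I release.

Emit:
move_arm(steps=[[[0,0,0,0,0,0,0.53],[0,0,0,0,0,0,0.5],[0,0,0,0,0,0,0.45],[0,0,0,0,0,0,0.4],[0,0,0,0,0,0,0.3],[0,0,0,0,0,0,0.2],[0,0,0,0,0,0,0.1],[0,0,0,0,0,0,0],[0,0,0,0,0,0,0],[0,0,0,0,0,0,0],[0,0,0,0,0,0,0],[0,0,0,0,0,0,0]]])

```text
time_s: 28.3
position: [0.5172, 0.1336, 0.2134]
tool_rot: [-0.578, 0.408, -0.408, 0.578]
contact_force: [-1.0, 0.5, 0.1]
opening: 1.001
```

```bash
python3 - <<'E'
from h import *
s=sensors.observe(); print(s['position'],s['contact_force'],s['opening'],s['time_s'])
snap('side','s17',(240,165,370,265),6)
E
```

```text
[0.51721809 0.13359427 0.21343913] [-0.99180907  0.54875682  0.09613078] 1.001413646071278 28.3
```

View pics/s17.png

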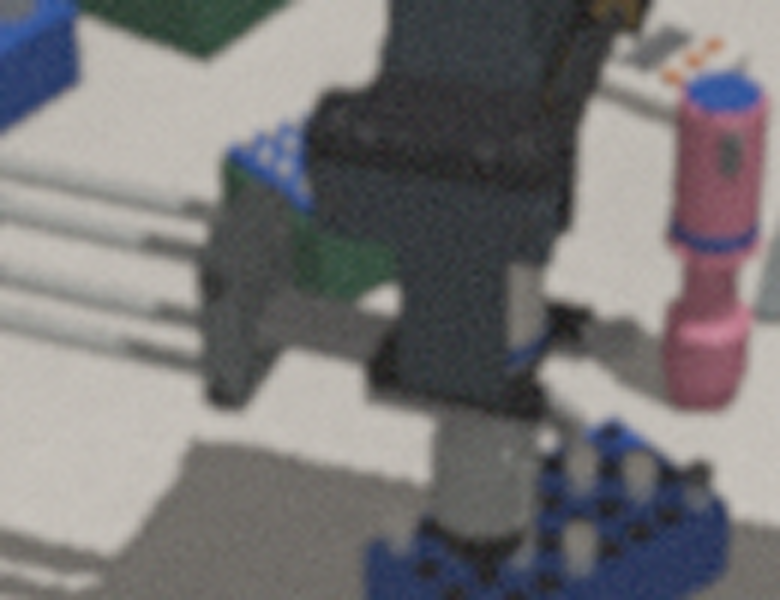

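The driver and fork stayed where they were on release, with the fork block at about (280,215). I'll raise the gripper straight up, slowly at first.

Emit:
move_arm(steps=[[[0,-2,0,0,0,0,0],[0,-5,0,0,0,0,0],[0,-10,0,0,0,0,0],[0,-17,0,0,0,0,0],[0,-25,0,0,0,0,0],[0,-35,0,0,0,0,0],[0,-46,0,0,0,0,0],[0,-58,0,0,0,0,0],[0,-70,0,0,0,0,0],[0,-82,0,0,0,0,0],[0,-94,0,0,0,0,0],[0,-106,0,0,0,0,0],[0,-118,0,0,0,0,0],[0,-130,0,0,0,0,0],[0,-142,0,0,0,0,0],[0,-152,0,0,0,0,0],[0,-158,0,0,0,0,0],[0,-160,0,0,0,0,0],[0,-160,0,0,0,0,0]]])

```text
time_s: 29.93
position: [0.5173, 0.1336, 0.3737]
tool_rot: [-0.578, 0.408, -0.408, 0.578]
contact_force: [0.2, -0.1, -0.0]
opening: 0.999
```

```bash
python3 - <<'E'
from h import *
s=sensors.observe(); print(s['position'],s['contact_force'],s['opening'],s['time_s'])
a=snap('side','s18',(240,165,370,265),6); 
import time
for i in range(6): b=eyes.camera('side')['frame'][:,:,::-1]
print(cv2.phaseCorrelate(a[180:260,280:345].mean(2),b[180:260,280:345].mean(2).astype(float)))
E
```

```text
[0.5173186  0.13359436 0.37370756] [ 0.16045345 -0.12303142 -0.02147896] 0.9990013484936836 29.9333
((-0.08133384212083428, 0.05638886223267292), 1.0242728391254219)
```

View pics/s18.png

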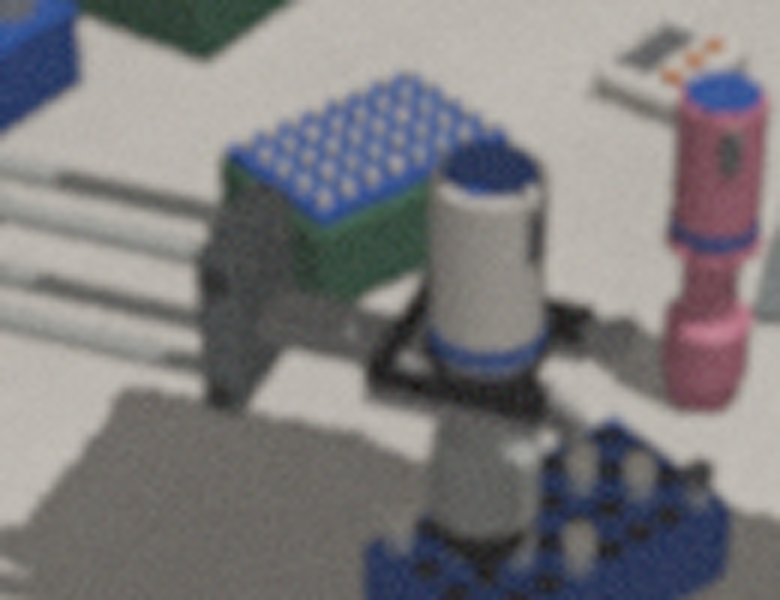

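View pics/s18_full.png

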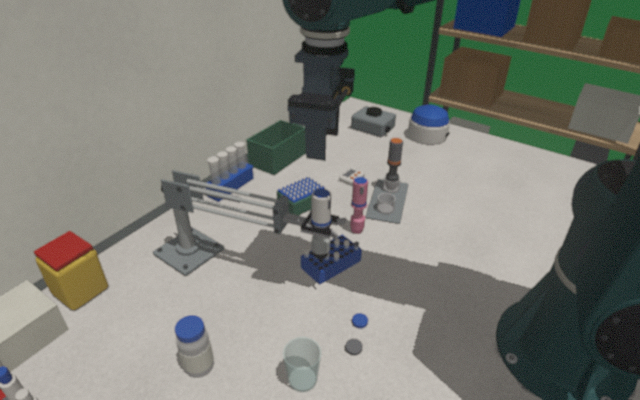

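The driver hangs upright in the fork at about (321,210), still, and the gripper is clear above it. The stirrer and the bench items are unmoved. I'll hand in.

```bash
python3 - <<'E'
from bench import close_job
print(close_job())
E
```

```text
the job is handed in; nothing more can be done
None
```

I hung the white-and-blue driver in the fork of the spring-balanced arm, let go only once the arm carried its weight, and handed the job in. The hand-in reported no verdict.

- **Before letting go:** the arm had sunk about 55 mm (seat near 190 mm). The leftover force on the wrist was about 0.1 N vertically and under 0.4 N sideways, averaged over 20 readings.
- **After letting go:** pictures showed the driver upright in the pocket. The image shift across about 0.3 s was under 0.1 px, so the arm neither dropped nor sprang up that I could see. The gripper is clear, about 160 mm above where it let go.
- **Surroundings:** the stirrer, the pink look-alike and the bench items looked unmoved. I judged this from the side picture only.
- **What went wrong on the way:** while lowering, I followed the arm's arc too far outward. The sideways force rose to about 5.6 N, with roughly 7 N in total on the fork against the 13 N limit. I eased it back until the force was gone.
- **Not measured directly:** how well the collar sits in the pocket. I judged that from forces and pictures only.

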